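Fit the bayonet lamp cartridge in the cold-light source and hold it home

ROBOT

A 7-joint arm with a two-finger parallel gripper is mounted at the origin on a cart in front of the work surface, level with it; the furniture and walls round the work are solid. World frame = base frame: x ahead of the robot, y to its left, z up, the work surface at z = 0. Lengths are in m, angles in rad, forces in N, time in s.
With the tool pointing down it reaches from about 0.425 to 0.95 m from the base axis. Payload 4.7 kg.
Tool frame: the origin (TCP) lies midway between the tips of the shut fingers; the grasp point (between the pads) lies 19 mm behind it (arm.grasp_offset is the distance from the TCP to the grasp point, in m); z points along the fingers, y is the line along which they close (so a half turn about z gives the same grasp; the last joint's range is limited). The gripper opens to 87 mm and grips with 3 to 60 N. Pads are 19 mm wide; open, the fingers measure 117 mm over their backs; the gripper's body (75 mm by 190 mm) begins 51 mm behind the grasp point.
Start: joints at [-1.331, 0.469, -0.049, 1.532, 0.024, 1.141, -0.082], TCP at [0.179, 0.651, 0.223] pointing down, gripper open.
Joint ranges: [-2.59, 2.59], [-0.33, 1.99], [-1.39, 1.29], [0.1, 2.45], [-1.04, 4.18], [0.21, 1.99], [-2.66, 2.66]. Speed limits (rad/s): [2.57, 2.57, 3.14, 3.14, 3.14, 3.14, 3.14].

INTERFACE

Orientations are given as a unit quaternion [w, x, y, z].
In Python, from cell import arm, eyes gives the robot as it stands.
- The arm moves only by the tool servo_tool, never from a script. Its arguments are lists of equal length, an entry for each row: "xyz": the shift along the tool's x, y, z in mm, a list of three; "spin": the turn about the tool's z in degrees. A call has 1 to 12 rows; each row shifts and turns the commanded pose from where the row before left it, along the tool's axes as they then stand; what a row does not reach is not made up. A row lasts 1/12 s, in which the tool goes at most 41.7 mm and 7.16 degrees, less where a joint would pass 70% of its speed; a pose out of reach is approached as far as the arm can. A call with a gripper value outside its range is refused whole. "grip" is the finger opening in mm, from 0 to 87, set as the call begins (left out, the last holds). The fingers move at their own pace and stop on an object; "force" is the grip in N (left out, the last holds). Time passes only in rows, so rows that do not move let the fingers close. It gives the time, the measured TCP pose, the force, the opening and the grip force at its end, in the units of the state.
- arm.sense(): the state, without advancing time (a new reading comes with each control period).
- eyes.read_camera(name): name is "scene" or "top" or "wrist"; returns a dict with "image" (384x512x3 uint8, red, green, blue), "fx", "fy", "cx", "cy" (pixels), "R" (3x3) and "t" (3): a world point X has camera coordinates R X + t. Camera axes: x right, y down, z forward; pixel columns grow to the right and rows downward; lengths in m; the calibration is good to about 2 mm. A picture is of the moment at which its call begins. There is no depth.
- arm.job_done(): hands the job in; it is judged then, once.
Trained networks look in the newest picture that a camera, given by its name, has taken for a name from the list of things; names that differ only in an ending like _2 or _b are one class to them, and where a whole thing is asked for, a point or a joint stands for the part that bears it (a point fixed in the world has none). Each returns a list of dicts, best first, with "p" (0 to 1); they miss things now and then, are a little off and sometimes report something else, mostly with a low value. They report only what shows in the picture. A call takes as long as a camera call. They do not tell look-alikes from the thing itself.
- eyes.silhouettes(camera, thing): "region" (384x512 bool, what is visible of it) and "bbox" ([left, top, right, bottom] as shares, 0 to 1, of the picture: columns of its width, rows of its height, round what is visible of it).
- eyes.tip_of(camera, thing): "at" ([row, column] as shares, 0 to 1, of the picture: columns of its width, rows of its height: a listed point, or the origin of a listed thing).
The state is a dict: "time": time; "joint_pos": joint angles; "qd": joint speeds; "joint_torque": joint torques, N m; "tool_pos": TCP position; "ee_rot": TCP orientation; "wrist_force": force on the tool from outside, world axes, zero at the start; "moment": the same for the moment, N m; "width": finger opening in m; "grip_force": force on a finger pad.
Only numpy, scipy, OpenCV 4.12 (cv2) and the standard library are available. Lean on these libraries where they do the work, as an engineer would, in place of code of your own. Each camera call takes 0.05 s, during which the arm holds its last target. There are 200 camera calls.

TASK

Lift the red dust plug out of the port on top of the cold-light source and leave it in the aluminium parts tray. Then fit the black-gripped lamp cartridge that stands on the blue mat: let its two lugs in through the two notches of the port, push it down against the spring until its flange is flush on the collar, and turn it clockwise (seen from above) about a quarter turn to its stop. Finish still gripping it, holding it pressed flush and turned to the stop, because its spring turns it back if it is let go before a colleague has done up the lock screw; leave the other things on the bench where they are.

Things in the scene. Friction and masses are not known exactly. Their poses are not given: they have to be found in the camera images.
- light_source: The fixed cold-light source: white casing with grey top, 124 x 130 mm (x, y), top 96 mm above the bench, the collar's top 104 mm. Origin under its centre, z up. Its black front panel with socket, dimmer and green switch faces its -x; a brass lock screw sits at the collar's +y side. The notches of the port lie at +x and -x.
- port (a point): Centre of the mouth of the bayonet port, level with the top of the steel collar (66 mm outside), 104 mm above the bench; axes as light_source. Bore 39 mm through a lip 5 mm thick; two notches in the lip at +x and -x (yellow marks), 10 mm wide, reaching 25.5 mm from the centre; free room under the lip for the lugs to turn. The top of the sprung contact carrier is 36 mm below.
- lamp_grip (a point): Point on the axis of the loose lamp cartridge, 28 mm above the flange's underside, 12 mm below the top of its grip: a black upright bar 44 mm along x, 18 mm thick along y, 36 mm tall, with flat sides to pinch along y; the flange's upper face is 24 mm below this point. Stands upright at the start, 74 mm above the foot. z up, x through the two lugs.
- lamp: The lamp cartridge, 0.12 kg, 86 mm tall; origin at the centre of its underside. From the top: black grip, black flange (54 mm across, 4 mm thick, yellow marks over the lugs), brass barrel 36.4 mm across, tapered below, glass 30 mm across, steel contact end with a 5.4 mm slot along x. Two steel lugs at +x and -x, out to 24 mm from the axis, 7 mm wide, 4 mm thick, tops 8 mm under the flange. Fits either way round.
- lamp_flange (a point): Centre of the underside of the cartridge's flange, 46 mm above its foot. It comes level with port when the cartridge is fully home. If let go when turned, the cartridge rises 3 mm until the lugs meet the underside of the lip, and is turned back.
- carrier (a joint): How far the sprung contact carrier in the port is pressed down, m: 0 free, 0.010 with the cartridge fully home (limit 0.012). The cartridge touches it 10 mm short of home. The spring pushes back with about 2 N at 0, 5 N at 0.010.
- interlock (a joint): Turn of the contact carrier, rad. Its upright tongue (16 mm long, 3.5 thick, 5 tall, along x at 0) fits the slot in the cartridge's underside and turns with it. 0: lined up with the notches; grows clockwise seen from above to a stop at 1.35, after some 0.1 rad of play. A spring turns it back, 0.03 N m at 0, 0.10 N m at the stop.
- plug_grip (a point): Point on the axis of the loose red dust plug, 36 mm above its underside, 8 mm below its top, in its grip: an upright bar 44 mm along x, 18 mm thick along y, 28 mm tall, with flat sides to pinch along y. At the start it stands in the port, flange on the collar, its grip turned any way, and just lifts straight out. z up.
- dust_plug: The dust plug, red, 40 g, 44 mm tall: bar grip, flange 54 mm across and 4 mm thick, under it a plain stub 36 mm across and 12 mm long. Origin at the centre of its underside.
- tray_floor (a point): Centre of the inner floor of the fixed aluminium parts tray, 104 x 104 mm inside, rim 9 mm above this floor; the tray stands on the mat. Axes along the tray's sides.
- mat: Blue bench mat, fixed, 290 x 160 mm (x, y) and 3 mm thick, on which the lamp cartridge and the tray stand; origin at the centre of its underside.
- phone: Bystander: black phone 61 x 115 x 12 mm.
- glass_dish: Bystander: clear glass staining dish 68 x 108 x 52 mm.
- tape_roll: Bystander: yellow roll of tape, 75 mm in diameter, 19 mm tall.
- oil_bottle: Bystander: small brown bottle with a black cap, 29 mm in diameter, 62 mm tall.
Mind the look-alikes: they are no part of the job. Several things have the shape of the dust_plug; the one meant has the colours described above.

How it is judged:
By the outcome, as a careful person would: the job done as asked, in the order asked, and still so for the second after the job is handed in, while the arm keeps its last pose, push and grip.
It also fails if it takes over 58 s, if anything falls off the work surface, if the arm or the gripper's body presses on something with over 40 N, if the wrist force passes 120 N, or if a joint passes its speed limit or range.

## Working session

There is one attempt and no reset: what is moved stays moved. The work goes in short steps, Python scripts to look and compute and a tool call to move; the robot and the scene stay as the last step left them, time stands still between calls to the robot, and variables do not carry over. Pictures are saved under pics/ and viewed, at most 10 in all, crops included, and the job is handed in when it is done.

Besides the shell and the picture viewer there is one more tool, called after "Emit:" by a JSON object that holds its "fn" and its "kwargs". servo_tool: Moves the arm, as the interface text tells. Its arguments: {"type":"object","properties":{"xyz":{"type":"array","items":{"type":"array","items":{"type":"number"}}},"spin":{"type":"array","items":{"type":"number"}},"grip":{"type":"number"},"force":{"type":"number"}},"required":["xyz","spin"]}

```bash
mkdir -p pics
cat > h.py <<'E'
import numpy as np, cv2
from cell import arm, eyes
def snap(c,f=None):
    d=eyes.read_camera(c)
    if f: cv2.imwrite('pics/'+f,d['image'][:,:,::-1])
    return d
def back(d,row,col,z):
    "pixel -> world at height z"
    r=np.array([(col-d['cx'])/d['fx'],(row-d['cy'])/d['fy'],1.])
    R=np.array(d['R']);o=-R.T@np.array(d['t']);v=R.T@r
    return o+v*(z-o[2])/v[2]
def find(d,c,thing,z):
    for k in eyes.tip_of(c,thing):
        r,cc=k['at'][0]*384,k['at'][1]*512
        print(c,thing,round(k['p'],2),'px rc',round(r),round(cc),back(d,r,cc,z).round(4))
E
python3 - <<'E'
from h import *
ims=[]
for c in('scene','top'):
    d=snap(c); ims.append(d['image'])
    for t,z in(('port',.104),('light_source',0),('lamp_grip',.077),('lamp_flange',.049),('plug_grip',.128),('tray_floor',.005),('mat',0)): find(d,c,t,z)
cv2.imwrite('pics/a.png',cv2.resize(np.hstack(ims)[:,:,::-1],(800,300),interpolation=cv2.INTER_AREA))
cv2.imwrite('pics/top.png',cv2.resize(ims[1][:,:,::-1],(800,600),interpolation=cv2.INTER_CUBIC))
s=arm.sense();print(s['time'],s['tool_pos'],s['ee_rot'],s['width'],arm.grasp_offset)
E
```

```text
scene port 0.59 px rc 193 201 [0.5477 0.0957 0.104 ]
scene light_source 0.88 px rc 236 200 [0.5191 0.1159 0.    ]
scene lamp_grip 0.69 px rc 196 330 [ 0.4166 -0.2071  0.077 ]
scene lamp_flange 0.93 px rc 205 327 [ 0.4185 -0.2029  0.049 ]
scene plug_grip 0.66 px rc 210 248 [0.3919 0.0561 0.128 ]
scene plug_grip 0.63 px rc 183 199 [0.5547 0.0954 0.128 ]
scene tray_floor 0.73 px rc 195 290 [ 0.574  -0.2003  0.005 ]
scene mat 0.75 px rc 208 303 [ 0.5037 -0.1941  0.    ]
top port 0.86 px rc 184 218 [0.5219 0.1173 0.104 ]
top light_source 0.77 px rc 185 223 [0.5283 0.1105 0.    ]
top lamp_grip 0.65 px rc 220 322 [ 0.4132 -0.2158  0.077 ]
top lamp_flange 0.48 px rc 221 320 [ 0.4111 -0.2142  0.049 ]
top plug_grip 0.64 px rc 182 265 [ 0.5253 -0.0304  0.128 ]
top plug_grip 0.46 px rc 182 217 [0.5237 0.1173 0.128 ]
top tray_floor 0.84 px rc 169 317 [ 0.5881 -0.2085  0.005 ]
top tray_floor 0.4 px rc 222 320 [ 0.4076 -0.2193  0.005 ]
top mat 0.59 px rc 193 312 [ 0.5071 -0.1947  0.    ]
0.8 [0.1792204  0.65078874 0.22260518] [-2.91301964e-05  1.34004998e-01  9.90980652e-01  7.84112356e-05] 0.08696378825689614 0.0187
```

View pics/a.png

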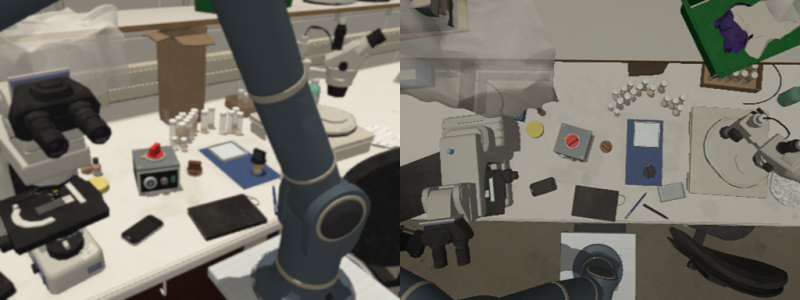

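View pics/top.png

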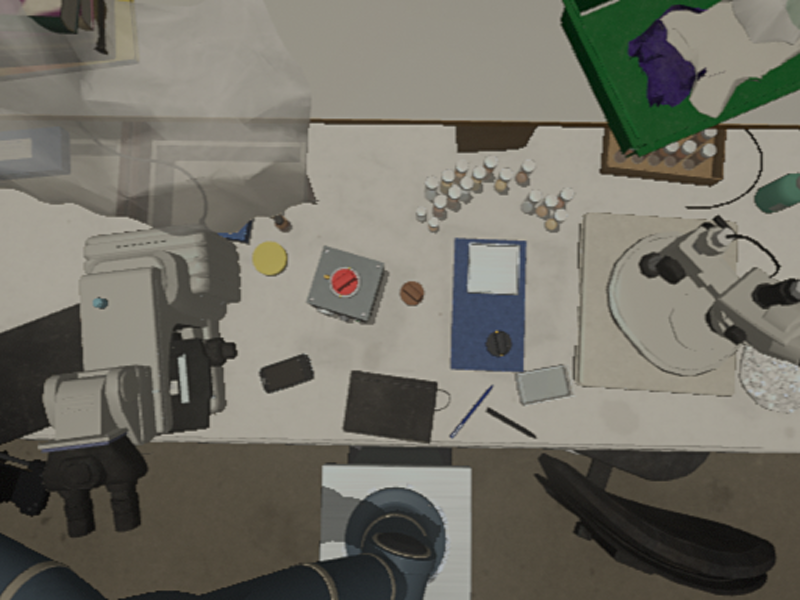

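The scene picture shows the source with the red plug, its brown look-alike to the right, and the mat with tray and lamp. A microscope stands near the arm, so I'll check clearance before moving.

Run:
```python
from h import *
d=snap('scene');e=snap('top');w=snap('wrist')
for D in(d,e):
    for p in([.179,.651,.223],[.179,.651,.0],[.179,.651,.45],[.3,.45,.0],[.3,.45,.4]):
        q=np.array(D['R'])@p+D['t'];print(np.array(p),(D['fy']*q[1]/q[2]+D['cy']).round(),(D['fx']*q[0]/q[2]+D['cx']).round(),q[2].round(2))
    print('cam',-np.array(D['R']).T@D['t'])
a=cv2.resize(d['image'],(800,600),interpolation=cv2.INTER_CUBIC)
cv2.imwrite('pics/b.png',a[:,:,::-1])
cv2.imwrite('pics/w.png',w['image'][:,:,::-1])
```

```text
[0.179 0.651 0.223] 350.0 -87.0 0.55
[0.179 0.651 0.   ] 460.0 -34.0 0.66
[0.179 0.651 0.45 ] 182.0 -168.0 0.44
[0.3  0.45 0.  ] 348.0 87.0 0.85
[0.3  0.45 0.4 ] 145.0 43.0 0.65
cam [-0.35717688  0.51725138  0.66452467]
[0.179 0.651 0.223] 297.0 19.0 1.06
[0.179 0.651 0.   ] 286.0 60.0 1.29
[0.179 0.651 0.45 ] 315.0 -46.0 0.84
[0.3  0.45 0.  ] 251.0 122.0 1.3
[0.3  0.45 0.4 ] 260.0 61.0 0.9
cam [ 0.3765737  -0.01712473  1.3065128 ]
```

View pics/b.png

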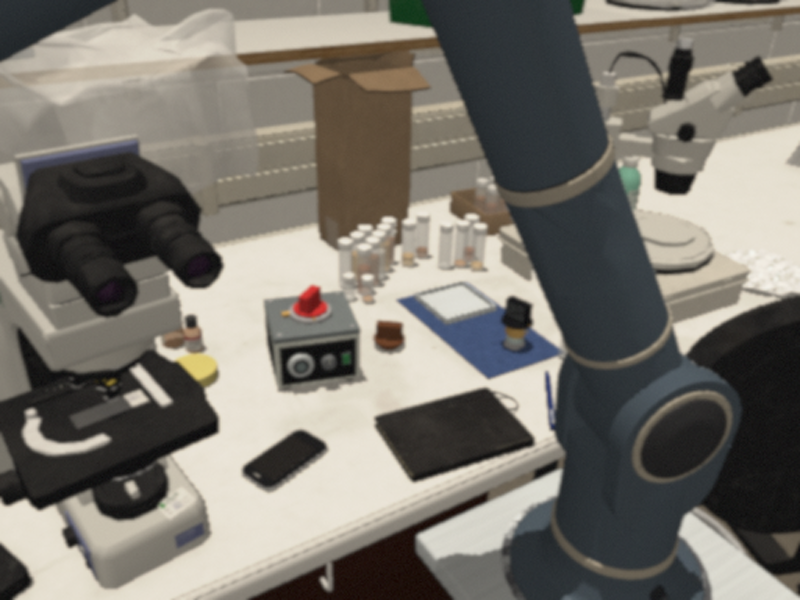

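View pics/w.png

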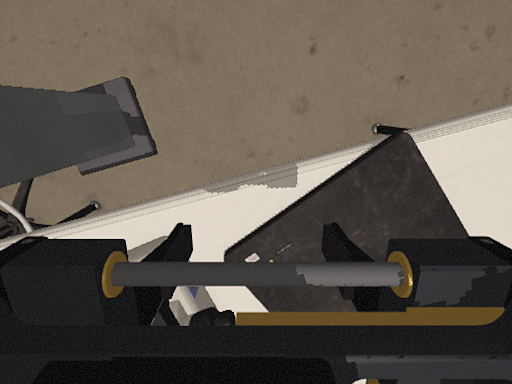

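Run:
```python
from h import *
d=snap('scene');e=snap('top')
P=lambda D:np.diag([1,1,1.])@np.array([[D['fx'],0,D['cx']],[0,D['fy'],D['cy']],[0,0,1]])@np.c_[D['R'],D['t']]
for s,t in(((131,170),(77,336)),((72,192),(48,339)),((90,91),(68,280)),((13,100),(36,285))):
    X=cv2.triangulatePoints(P(d),P(e),np.float64(s),np.float64(t)).ravel();X=X[:3]/X[3]
    q=P(d)@np.r_[X,1];print(X.round(3),q[:2]/q[2])
```

```text
[0.129 0.384 0.421] [126.9040458  169.06159755]
[0.121 0.453 0.415] [ 68.23593728 190.94182053]
[0.262 0.386 0.479] [87.67587399 90.32654493]
[0.255 0.471 0.478] [ 18.99409318 102.01045953]
```

Emit:
{"fn": "servo_tool", "kwargs": {"xyz": [[0,0,-38],[0,0,-38],[0,0,-38],[0,0,-38],[0,0,-38],[0,0,-38],[0,0,-38],[0,0,-38],[0,0,-38]], "spin": [0,0,0,0,0,0,0,6,6], "grip": 80}}

```text
time: 1.8
tool_pos: [0.1791, 0.65, 0.5669]
ee_rot: [-0.0, 0.239, 0.971, 0.0]
wrist_force: [0.9, 1.5, 0.5]
width: 0.0799
grip_force: 0.0
```

```bash
cat >> h.py <<'E'
def go(target, yaw=None):
    "world target TCP -> tool-frame delta now (mm); yaw=azimuth of tool y wanted (deg)"
    from scipy.spatial.transform import Rotation as Ro
    s=arm.sense();q=s['ee_rot'];M=Ro.from_quat([q[1],q[2],q[3],q[0]]).as_matrix()
    p=np.array(s['tool_pos']);az=np.degrees(np.arctan2(M[1,1],M[0,1]))
    print('t',round(s['time'],2),'p',p.round(4),'yaz',az.round(1),'tilt',M[2].round(3),'F',np.round(s['wrist_force'],1),'w',round(s['width'],4),'g',round(s['grip_force'],1),'q',np.round(s['joint_pos'],2))
    print('delta mm',(M.T@(np.array(target)-p)*1000).round(1), 'spin', None if yaw is None else round((az-yaw+90)%180-90,1))
E
python3 -c "
from h import *
go([.525,.117,.5],38)"
```

```text
t 1.8 p [0.1791 0.65   0.5669] yaz 62.3 tilt [ 0.     0.001 -1.   ] F [0.9 1.5 0.5] w 0.0799 g 0.0 q [-1.37  0.42  0.02  0.85 -0.01  1.87 -0.27]
delta mm [-554.  -311.4   66.5] spin 24.3
```

Emit:
{"fn": "servo_tool", "kwargs": {"xyz": [[-34,-19.5,0],[-35,-19.5,0],[-35,-19.5,0],[-35,-19.5,0],[-35,-19.5,0],[-35,-19.5,0],[-35,-19.5,0],[-35,-19.5,0],[-35,-19.5,0],[-35,-19.5,0],[-35,-19.5,0],[-35,-19.5,0]], "spin": [0,0,0,0,0,0,0,0,0,0,0,0]}}

```text
time: 2.8
tool_pos: [0.4441, 0.2481, 0.5649]
ee_rot: [0.0, 0.237, 0.972, 0.001]
wrist_force: [0.7, -0.3, -0.1]
width: 0.0801
grip_force: 0.0
```

```bash
python3 -c "
from h import *
go([.525,.117,.3],38)
d=snap('top')"
```

```text
t 2.8 p [0.4441 0.2481 0.5649] yaz 62.6 tilt [-0.     0.001 -1.   ] F [ 0.7 -0.3 -0.1] w 0.0801 g 0.0 q [-0.83  0.08  0.27  1.3  -0.02  1.76  0.52]
delta mm [-132.1  -79.5  264.9] spin 24.6
```

Emit:
{"fn": "servo_tool", "kwargs": {"xyz": [[-17,-10,25],[-17,-10,25],[-17,-10,25],[-17,-10,25],[-17,-10,25],[-17,-10,25],[-17,-10,25],[-13,-9,25],[0,0,0],[0,0,0],[0,0,0],[0,0,0]], "spin": [0,0,0,0,0,0,0,0,6,6,6,6]}}

```text
time: 3.85
tool_pos: [0.5243, 0.1194, 0.3644]
ee_rot: [-0.0, 0.436, 0.9, -0.0]
wrist_force: [-0.6, 0.9, 0.2]
width: 0.0797
grip_force: 0.0
```

Run:
```python
from h import *
go([.525,.117,.3],38)
w=snap('wrist','w2.png')
print(-np.array(w['R']).T@w['t'])
for t,z in(('port',.104),('light_source',0),('plug_grip',.128)): find(w,'wrist',t,z)
```

```text
t 3.85 p [0.5243 0.1194 0.3644] yaz 38.3 tilt [ 0. -0. -1.] F [-0.6  0.9  0.2] w 0.0797 g 0.0 q [-0.67  0.14  0.43  1.67 -0.06  1.34  0.43]
delta mm [-2.4 -0.9 64.4] spin 0.3
[0.47383095 0.18330649 0.52667675]
wrist port 0.7 px rc 172 255 [0.5319 0.1036 0.104 ]
wrist light_source 0.56 px rc 158 260 [0.536  0.1134 0.    ]
wrist plug_grip 0.86 px rc 213 208 [0.5113 0.0089 0.128 ]
wrist plug_grip 0.37 px rc 258 162 [ 0.4981 -0.1054  0.128 ]
```

View pics/w2.png

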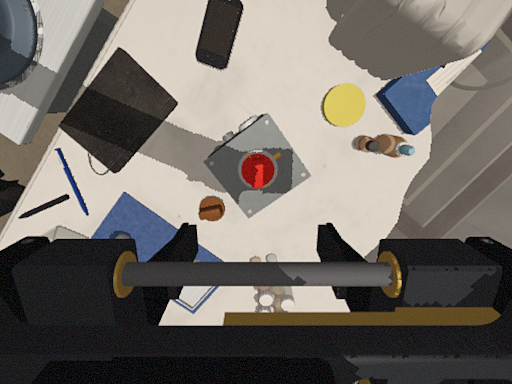

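Run:
```python
from h import *
w=snap('wrist');im=w['image'];e=snap('top')
def red(D,n):
    h=cv2.cvtColor(D['image'],cv2.COLOR_RGB2HSV);m=(((h[...,0]<6)|(h[...,0]>174))&(h[...,1]>150)&(h[...,2]>80)).astype('u1')
    k,l,s,c=cv2.connectedComponentsWithStats(m);i=1+s[1:,4].argmax();print(n,s[i],c[i]);return l==i,c[i]
for D,n in((w,'wrist'),(e,'top')):
    m,c=red(D,n)
    for z in(.108,.122,.136): print(z,back(D,c[1],c[0],z).round(4))
a=cv2.resize(im[105:225,195:315],(600,600),interpolation=cv2.INTER_CUBIC)
cv2.imwrite('pics/c.png',a[:,:,::-1])
```

```text
wrist [241 154  33  34 847] [257.26564345 170.09917355]
0.108 [0.5331 0.1097 0.108 ]
0.122 [0.5311 0.1122 0.122 ]
0.136 [0.5291 0.1146 0.136 ]Traceback (most recent call last):
  File "<stdin>", line 7, in <module>
  File "<stdin>", line 5, in red
ValueError: attempt to get argmax of an empty sequence
```

Run:
```python
from h import *
w=snap('wrist');im=w['image']
a=cv2.resize(im[105:225,195:315],(600,600),interpolation=cv2.INTER_CUBIC)
cv2.imwrite('pics/c.png',a[:,:,::-1])
```

```text
(no output)
```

View pics/c.png

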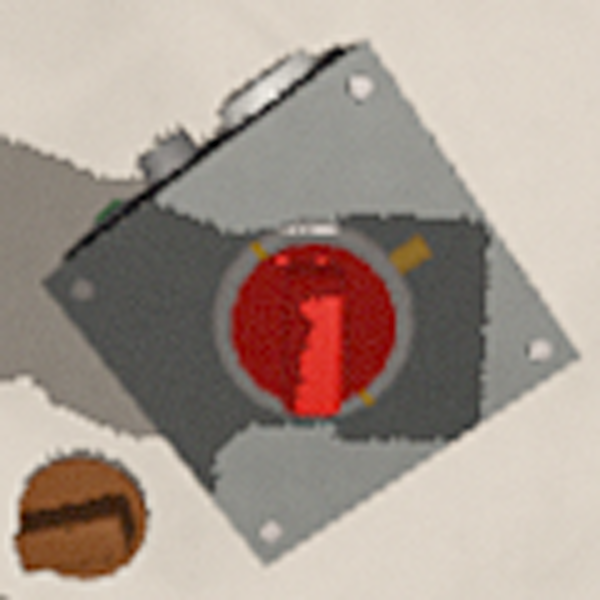

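Run:
```python
from h import *
w=snap('wrist')
b=lambda u,v,z:back(w,105+v/5-.4,195+u/5-.4,z)
C=[b(u,v,.096) for u,v in((362,42),(45,282),(265,565),(578,355))]
print(np.round(C,4),'mean',np.mean(C,0).round(4),[np.linalg.norm(C[i]-C[i-1]).round(4) for i in range(4)])
d=lambda a:np.degrees(np.arctan2(a[1],a[0])).round(1)
print('yaw',d(C[2]-C[1]),d(C[3]-C[0]),d(C[0]-C[1])-90,d(C[3]-C[2])-90)
S=[b(u,v,.096) for u,v in((360,87),(82,290),(270,532),(540,350))];print('screws',np.mean(S,0).round(4))
n=b(260,250,.104),b(367,398,.104);print('notch',n,np.mean(n,0),d(n[1]-n[0]))
print('collar',b(315,328,.104).round(4))
p,q=b(342,300,.136),b(340,412,.136);print('bar edge',p,q,d(q-p),np.linalg.norm(p-q))
import sys
for z in(.108,):print('flange',b(314,327,z))
```

```text
[[0.4902 0.1871 0.096 ]
 [0.4572 0.0646 0.096 ]
 [0.5745 0.0311 0.096 ]
 [0.609  0.155  0.096 ]] mean [0.5327 0.1095 0.096 ] [np.float64(0.1231), np.float64(0.1268), np.float64(0.122), np.float64(0.1286)]
yaw -15.9 -15.1 -15.099999999999994 -15.599999999999994
screws [0.5332 0.1092 0.096 ]
notch (array([0.50474754, 0.11787409, 0.104     ]), array([0.56219189, 0.10144357, 0.104     ])) [0.53346972 0.10965883 0.104     ] -16.0
collar [0.5342 0.1091 0.104 ]
bar edge [0.53052037 0.12628406 0.136     ] [0.55187083 0.09905632 0.136     ] -51.9 0.03460045587469903
flange [0.53315803 0.10982579 0.108     ]
```

```bash
python3 -c "
from h import *
go([.5333,.1095,.112],38)"
```

```text
t 4.25 p [0.5243 0.1194 0.3646] yaz 38.7 tilt [ 0.  0. -1.] F [ 0.1  0.6 -0.2] w 0.0801 g 0.0 q [-0.67  0.14  0.43  1.67 -0.06  1.34  0.44]
delta mm [-13.4   0.8 252.6] spin 0.7
```

Emit:
{"fn": "servo_tool", "kwargs": {"xyz": [[-7,0,35],[-6.4,0.8,35],[0,0,35],[0,0,35],[0,0,35],[0,0,35],[0,0,25],[0,0,17.5],[0,0,0]], "spin": [0.7,0,0,0,0,0,0,0,0]}}

```text
time: 5.0
tool_pos: [0.5305, 0.1088, 0.1084]
ee_rot: [-0.003, 0.439, 0.899, -0.003]
wrist_force: [-0.6, -0.0, 0.8]
width: 0.0797
grip_force: 0.0
```

Emit:
{"fn": "servo_tool", "kwargs": {"xyz": [[0,0,0],[0,0,0],[0,0,0],[0,0,0],[0,0,0],[0,0,0]], "spin": [0,0,0,0,0,0], "grip": 10, "force": 15}}

```text
time: 5.5
tool_pos: [0.5337, 0.1095, 0.1128]
ee_rot: [0.0, 0.439, 0.898, 0.001]
wrist_force: [0.2, 0.3, -0.2]
width: 0.048
grip_force: 0.0
```

```bash
python3 -c "
from h import *
go([.588,-.2085,.2],38)"
```

```text
t 5.5 p [0.5337 0.1095 0.1128] yaz 37.9 tilt [-0.     0.001 -1.   ] F [ 0.2  0.3 -0.2] w 0.048 g 0.0 q [-0.58  0.4   0.39  1.97 -0.2   0.8   0.58]
delta mm [-284.3 -152.4  -87.4] spin -0.1
```

Emit:
{"fn": "servo_tool", "kwargs": {"xyz": [[0,0,0],[0,0,0],[0,0,0],[0,0,0],[0,0,0],[0,0,0],[0,0,0],[0,0,-4],[0,0,-12],[0,0,-25],[0,0,-30],[0,0,-30]], "spin": [0,0,0,0,0,0,0,0,0,0,0,0]}}

```text
time: 6.5
tool_pos: [0.5327, 0.109, 0.2139]
ee_rot: [-0.0, 0.439, 0.898, -0.001]
wrist_force: [-0.1, 0.2, 0.1]
width: 0.0176
grip_force: 15.0
```

Run:
```python
from h import *
go([.588,-.2085,.2],38)
d=snap('top')
for t,z in(('lamp_grip',.077),('lamp_flange',.049),('tray_floor',.005),('mat',0)): find(d,'top',t,z)
m=eyes.silhouettes('top','tray_floor')
for k in m:
  r,c=np.nonzero(k['region']);print(k['p'],r.mean(),c.mean(),len(r),cv2.minAreaRect(np.c_[c,r].astype('f4')),back(d,r.mean(),c.mean(),.008))
```

```text
t 6.5 p [0.5327 0.109  0.2139] yaz 37.9 tilt [ 0.    -0.002 -1.   ] F [-0.1  0.2  0.1] w 0.0176 g 15.0 q [-0.63  0.27  0.43  1.88 -0.13  1.02  0.51]
delta mm [-284.6 -151.3   14. ] spin -0.1
top lamp_grip 0.54 px rc 220 320 [ 0.4119 -0.2098  0.077 ]
top lamp_flange 0.69 px rc 223 321 [ 0.4046 -0.2165  0.049 ]
top tray_floor 0.64 px rc 169 317 [ 0.5902 -0.2119  0.005 ]
top mat 0.73 px rc 194 314 [ 0.5042 -0.1998  0.    ]
top mat 0.58 px rc 181 221 [0.542  0.1204 0.    ]
0.75 171.3826714801444 314.9918772563177 1108 ((315.0, 171.0), (34.0, 34.0), 90.0) [ 0.58094354 -0.20287835  0.008     ]
```

Emit:
{"fn": "servo_tool", "kwargs": {"xyz": [[-25,-14,0],[-32,-17,0],[-32,-17.5,0],[-32,-17.5,0],[-32,-17.5,0],[-32,-17.5,0],[-32,-17.5,15],[-32,-17.5,25],[-29.6,-17,30],[0,0,30],[0,0,30],[0,0,25]], "spin": [0,0,0,0,0,0,0,0,0,0,0,0]}}

```text
time: 7.8
tool_pos: [0.5808, -0.2, 0.0581]
ee_rot: [-0.002, 0.44, 0.898, -0.001]
wrist_force: [-0.0, 0.1, -0.4]
width: 0.0179
grip_force: 15.0
```

Run:
```python
from h import *
go([.583,-.205,.028],38)
w=snap('wrist','w3.png')
for t,z in(('lamp_grip',.077),('lamp_flange',.049),('tray_floor',.005)): find(w,'wrist',t,z)
```

```text
t 7.8 p [ 0.5808 -0.2     0.0581] yaz 37.8 tilt [ 0.004 -0.003 -1.   ] F [-0.   0.1 -0.4] w 0.0179 g 15.0 q [-0.06  0.59  0.45  1.84 -0.34  0.79  1.23]
delta mm [-5.4 -1.2 30. ] spin -0.2
wrist lamp_flange 0.84 px rc 89 27 [ 0.4149 -0.2114  0.049 ]
```

View pics/w3.png

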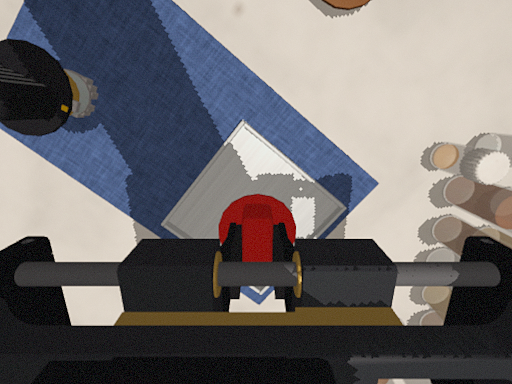

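Run:
```python
from h import *
w=snap('wrist')
print(back(w,(222+207)/2,(162+348)/2,.014),back(w,108,65,.053))
go([.583,-.205,.028])
```

```text
[ 0.58352253 -0.20378456  0.014     ] [ 0.4401544  -0.20709987  0.053     ]
t 8.05 p [ 0.5834 -0.2     0.0626] yaz 37.9 tilt [-0.001  0.    -1.   ] F [ 0.1 -0.2 -0.6] w 0.0178 g 15.0 q [-0.06  0.58  0.45  1.84 -0.34  0.79  1.22]
delta mm [-3.7 -3.4 34.6] spin None
```

Emit:
{"fn": "servo_tool", "kwargs": {"xyz": [[-3.7,-3.4,14],[0,0,12],[0,0,6],[0,0,2],[0,0,0]], "spin": [0,0,0,0,0]}}

```text
time: 8.47
tool_pos: [0.582, -0.2044, 0.0272]
ee_rot: [-0.001, 0.439, 0.898, -0.0]
wrist_force: [-0.4, 0.3, -0.8]
width: 0.018
grip_force: 15.0
```

Run:
```python
from h import *
go([.583,-.205,.028])
```

```text
t 8.47 p [ 0.582  -0.2044  0.0272] yaz 37.9 tilt [ 0.001 -0.001 -1.   ] F [-0.4  0.3 -0.8] w 0.018 g 15.0 q [-0.03  0.63  0.42  1.85 -0.37  0.74  1.25]
delta mm [-1.1  0.4 -0.8] spin None
```

Emit:
{"fn": "servo_tool", "kwargs": {"xyz": [[0,0,1.2],[0,0,0],[0,0,0],[0,0,0],[0,0,0],[0,0,-10],[0,0,-30],[0,0,-38],[0,0,-38],[0,0,-38],[0,0,-30],[20,-28,-20]], "spin": [0,0,0,0,0,0,0,0,0,0,0,0], "grip": 80}}

```text
time: 9.47
tool_pos: [0.5544, -0.2051, 0.2353]
ee_rot: [0.005, 0.437, 0.899, 0.001]
wrist_force: [1.0, 0.4, 1.0]
width: 0.0792
grip_force: 0.0
```

Emit:
{"fn": "servo_tool", "kwargs": {"xyz": [[20,-28,0],[20,-28,0],[20,-28,0],[20,-26,0],[0,0,0],[0,0,0]], "spin": [0,0,0,0,0,0]}}

```text
time: 9.97
tool_pos: [0.411, -0.2108, 0.2317]
ee_rot: [0.001, 0.44, 0.898, 0.001]
wrist_force: [0.6, -0.3, -0.5]
width: 0.08
grip_force: 0.0
```

Run:
```python
from h import *
go([.413,-.211,.25])
w=snap('wrist')
for t,z in(('lamp_grip',.077),('lamp_flange',.049),('plug_grip',.041)): find(w,'wrist',t,z)
cv2.imwrite('pics/w4.png',cv2.resize(w['image'][40:240,100:400,::-1],(750,500),interpolation=cv2.INTER_CUBIC))
```

```text
t 9.97 p [ 0.411  -0.2108  0.2317] yaz 37.8 tilt [-0.     0.003 -1.   ] F [ 0.6 -0.3 -0.5] w 0.08 g 0.0 q [-0.15  0.1   0.59  2.03 -0.07  1.02  1.13]
delta mm [ -1.4   1.5 -18.3] spin None
wrist lamp_grip 0.83 px rc 183 258 [ 0.4161 -0.2143  0.077 ]
wrist lamp_flange 0.94 px rc 175 259 [ 0.4162 -0.2116  0.049 ]
wrist plug_grip 0.94 px rc 114 410 [ 0.5188 -0.0324  0.041 ]
wrist plug_grip 0.93 px rc 236 351 [ 0.5792 -0.2018  0.041 ]
```

View pics/w4.png

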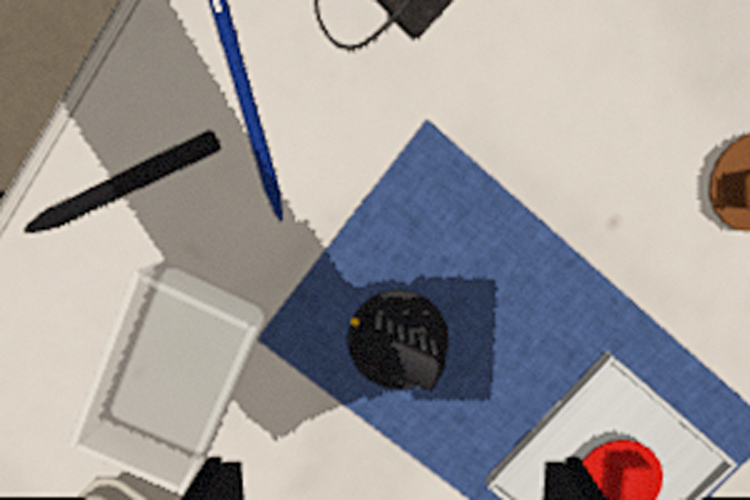

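Run:
```python
from h import *
w=snap('wrist')
m=back(w,40+322/2.5-.3,100+354/2.5-.3,.053);print('mark',m)
k=eyes.silhouettes('wrist','lamp')[0];im=w['image']
hsv=cv2.cvtColor(im,cv2.COLOR_RGB2HSV);y=((hsv[...,0]>15)&(hsv[...,0]<35)&(hsv[...,1]>150)&(hsv[...,2]>60))
r,c=np.nonzero(k['region']&y);print('yellow px',list(zip(r,c)))
r,c=np.nonzero(k['region']);print(r.min(),r.max(),c.min(),c.max())
# flange ellipse: left/right extremes and low/high edges from picture
for u,v in((348,341),(448,341)): print('ext',back(w,40+v/2.5-.3,100+u/2.5-.3,.053))
ctr=(back(w,40+341/2.5-.3,100+348/2.5-.3,.053)+back(w,40+341/2.5-.3,100+448/2.5-.3,.053))/2
for q in(m,np.array([.4402,-.2071,.053])):
  v=q-ctr;print(ctr,np.hypot(*v[:2]),np.degrees(np.arctan2(v[1],v[0])))
a=im[150:205,230:290];a=np.clip(a.astype(float)*2.2,0,255).astype('u1')
cv2.imwrite('pics/l.png',cv2.resize(a[:,:,::-1],(600,550),interpolation=cv2.INTER_CUBIC))
```

```text
mark [ 0.39370887 -0.21773528  0.053     ]
yellow px [(np.int64(166), np.int64(240)), (np.int64(166), np.int64(241)), (np.int64(167), np.int64(239)), (np.int64(167), np.int64(240)), (np.int64(167), np.int64(241)), (np.int64(168), np.int64(239)), (np.int64(168), np.int64(240)), (np.int64(168), np.int64(241)), (np.int64(169), np.int64(240)), (np.int64(169), np.int64(241))]
155 195 237 277
ext [ 0.39733779 -0.22776936  0.053     ]
ext [ 0.43857544 -0.19556269  0.053     ]
[ 0.41795662 -0.21166602  0.053     ] 0.024995785458690273 -165.94747599439077
[ 0.41795662 -0.21166602  0.053     ] 0.02270719420369579 11.600276589590743
```

View pics/l.png

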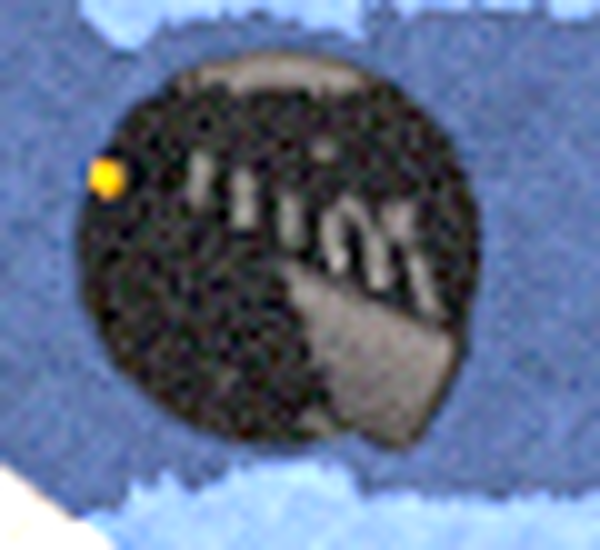

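Emit:
{"fn": "servo_tool", "kwargs": {"xyz": [[0,0,5],[0,0,5],[0,0,10],[0,0,10],[0,0,10],[0,0,10],[0,0,10],[0,0,0],[0,0,0],[0,0,0],[0,0,0]], "spin": [-6.5,-6.5,-6.5,-6.5,-6.5,-6.5,-6.5,-6.5,-6.5,-6.7,0], "grip": 50}}

```text
time: 11.18
tool_pos: [0.4128, -0.2106, 0.1704]
ee_rot: [-0.0, -0.115, 0.993, -0.0]
wrist_force: [0.3, -0.3, -0.7]
width: 0.05
grip_force: 0.0
```

Run:
```python
from h import *
go([.4175,-.2118,.0585],103)
w=snap('wrist')
for t,z in(('lamp_grip',.077),('lamp_flange',.049)): find(w,'wrist',t,z)
h=cv2.cvtColor(w['image'],cv2.COLOR_RGB2HSV);y=((h[...,0]>15)&(h[...,0]<35)&(h[...,1]>150)&(h[...,2]>60)).astype('u1')
k,l,s,c=cv2.connectedComponentsWithStats(y)
for i in range(1,k):
  if s[i,4]<100:print(s[i],c[i].round(1),back(w,c[i][1],c[i][0],.053).round(4))
a=np.clip(w['image'].astype(float)*1.8,0,255).astype('u1')
cv2.imwrite('pics/l2.png',a[:,:,::-1])
```

```text
t 11.18 p [ 0.4128 -0.2106  0.1704] yaz 103.2 tilt [ 0.001  0.    -1.   ] F [ 0.3 -0.3 -0.7] w 0.05 g 0.0 q [-0.    0.19  0.44  2.1  -0.1   0.88  2.29]
delta mm [ -4.4  -2.3 111.9] spin 0.2
wrist lamp_grip 0.6 px rc 196 254 [ 0.4159 -0.2141  0.077 ]
wrist lamp_flange 0.82 px rc 189 257 [ 0.4154 -0.2105  0.049 ]
[255 165   4   5  16] [256.4 167.2] [ 0.3916 -0.2172  0.053 ]
[161 278   1   2   2] [161.  278.5] [ 0.5525 -0.2987  0.053 ]
```

View pics/l2.png

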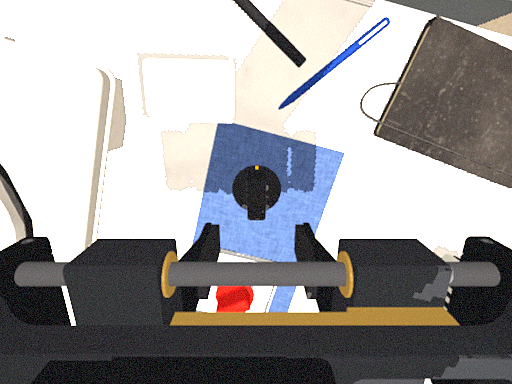

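Emit:
{"fn": "servo_tool", "kwargs": {"xyz": [[-2,-1,15],[-1.6,-1,25],[0,0,25],[0,0,20],[0,0,15],[0,0,8],[0,0,3.5],[0,0,0],[0,0,0]], "spin": [0,0,0,0,0,0,0,0,0]}}

```text
time: 12.08
tool_pos: [0.4168, -0.2119, 0.0598]
ee_rot: [0.0, -0.114, 0.994, -0.0]
wrist_force: [0.8, 0.6, 0.8]
width: 0.05
grip_force: 0.0
```

Emit:
{"fn": "servo_tool", "kwargs": {"xyz": [[0,0,0],[0,0,0],[0,0,0],[0,0,0],[0,0,0],[0,0,0],[0,0,0],[0,0,0]], "spin": [0,0,0,0,0,0,0,0], "grip": 10, "force": 40}}

```text
time: 12.75
tool_pos: [0.4162, -0.2116, 0.0593]
ee_rot: [0.0, -0.114, 0.993, 0.0]
wrist_force: [0.8, 0.5, 0.9]
width: 0.0177
grip_force: 39.9
```

Run:
```python
from h import *
go([.5333,.1095,.24],74.5)
```

```text
t 12.75 p [ 0.4162 -0.2116  0.0593] yaz 103.1 tilt [-0.  0. -1.] F [0.8 0.5 0.9] w 0.0177 g 39.9 q [ 0.07  0.38  0.38  2.18 -0.24  0.62  2.42]
delta mm [-186.8  286.2 -180.6] spin 28.6
```

Emit:
{"fn": "servo_tool", "kwargs": {"xyz": [[0,0,-10],[0,0,-25],[0,0,-35],[0,0,-35],[0,0,-25],[-10,16,-11],[-18,28,0],[-18,28,0],[-18,28,0],[-18,28,0],[-18,28,0],[-18,28,0]], "spin": [0,0,0,0,0,0,0,0,0,0,0,0]}}

```text
time: 13.75
tool_pos: [0.4894, -0.0043, 0.2008]
ee_rot: [0.0, -0.114, 0.993, -0.0]
wrist_force: [0.3, 0.7, -1.2]
width: 0.0178
grip_force: 39.9
```

Emit:
{"fn": "servo_tool", "kwargs": {"xyz": [[-18,28,0],[-18,28,0],[-18,28,0],[-14,18,0],[0,0,0],[0,0,0],[0,0,0],[0,0,0],[0,0,0]], "spin": [0,0,0,0,7,7,7,7,0]}}

```text
time: 14.5
tool_pos: [0.5322, 0.1089, 0.2005]
ee_rot: [-0.0, 0.131, 0.991, -0.0]
wrist_force: [-1.3, -0.5, -0.9]
width: 0.0176
grip_force: 39.9
```

Run:
```python
from h import *
w=snap('wrist');im=w['image']
go([.5333,.1095,.19],74.5)
h=cv2.cvtColor(im,cv2.COLOR_RGB2HSV);y=((h[...,0]>13)&(h[...,0]<35)&(h[...,1]>130)&(h[...,2]>50)).astype('u1')
k,l,s,c=cv2.connectedComponentsWithStats(y)
for i in range(1,k):
  if s[i,4]<300 and 2<s[i,4]:print(s[i],c[i].round(1),'z104',back(w,c[i][1],c[i][0],.104).round(4))
for t,z in(('port',.104),('light_source',0),('lamp_flange',.1433+.007),('lamp',.143)): find(w,'wrist',t,z)
```

```text
t 14.55 p [0.5323 0.109  0.2005] yaz 75.2 tilt [ 0. -0. -1.] F [-0.2  0.7 -1.7] w 0.0176 g 39.9 q [-0.54  0.28  0.32  1.89 -0.1   0.99  1.14]
delta mm [-0.9  0.8 10.5] spin 0.7
[258 162   3   7  19] [259.  164.7] z104 [0.5049 0.1176 0.104 ]
[167 177   2   2   3] [167.3 177.7] z104 [0.4939 0.026  0.104 ]
[258 178   2  13  26] [258.5 184. ] z104 [0.5237 0.1121 0.104 ]
[143 180   2   2   3] [143.7 180.7] z104 [0.4907 0.002  0.104 ]
[157 181   2   4   4] [157.5 182.5] z104 [0.4961 0.0147 0.104 ]
[146 183   2   3   3] [146.7 184. ] z104 [0.4947 0.0036 0.104 ]
[150 185   5   6   9] [152.1 187.1] z104 [0.4992 0.0077 0.104 ]
[156 188   4   4   6] [157.3 189.5] z104 [0.5029 0.0118 0.104 ]
[291 189  11   8  81] [296.1 192.3] z104 [0.542  0.1466 0.104 ]
[159 191   2   3   3] [159.3 192. ] z104 [0.5059 0.0128 0.104 ]
[164 190   3   2   3] [165.  190.3] z104 [0.5057 0.019  0.104 ]
[173 190   4   2   5] [174.8 190.4] z104 [0.5084 0.0286 0.104 ]
[137 192   6   4   6] [139.5 193.2] z104 [ 0.5019 -0.0071  0.104 ]
[165 193   2   2   3] [165.7 193.3] z104 [0.5089 0.0185 0.104 ]
[169 192   6   3   7] [1
[... 438 characters left out ...]
 [387.  242.4] z104 [0.6225 0.2289 0.104 ]
[400 241   2   3   3] [400.7 242. ] z104 [0.6258 0.2431 0.104 ]
[410 249  18  13 104] [419.1 257. ] z104 [0.6494 0.2608 0.104 ]
[213 251  10  47 261] [216.4 274.2] z104 [0.613  0.0396 0.104 ]
[292 251  10  47 261] [297.3 274.3] z104 [0.6365 0.1271 0.104 ]
[386 250   2   3   4] [386.2 251. ] z104 [0.6328 0.2269 0.104 ]
wrist port 0.86 px rc 193 257 [0.5324 0.1079 0.104 ]
wrist light_source 0.98 px rc 171 257 [0.533 0.108 0.   ]
wrist lamp_flange 0.85 px rc 231 259 [0.5524 0.1044 0.1503]
wrist lamp_flange 0.29 px rc 168 258 [0.4981 0.1181 0.1503]
wrist lamp 0.76 px rc 209 257 [0.5349 0.1079 0.143 ]
wrist lamp 0.7 px rc 257 60 [ 0.5336 -0.0823  0.143 ]
```

Run:
```python
from h import *
w=snap('wrist')
p=back(w,197.5,257.4,.1942);u=np.array([np.cos(np.radians(-14.8)),np.sin(np.radians(-14.8)),0])
print(p,p+.025*u, arm.sense()['tool_pos']);go([.5336,.1096,.17],74.5)
```

```text
[0.50814258 0.11506224 0.1942    ] [0.53231317 0.10867609 0.1942    ] [0.53248309 0.10898461 0.20037555]
t 14.8 p [0.5325 0.109  0.2004] yaz 75.2 tilt [-0.  0. -1.] F [ 0.4  0.3 -1.5] w 0.0179 g 39.9 q [-0.54  0.28  0.32  1.89 -0.1   0.99  1.14]
delta mm [-0.9  0.9 30.4] spin 0.7
```

Emit:
{"fn": "servo_tool", "kwargs": {"xyz": [[-0.9,0.9,10],[0,0,18],[0,0,18],[0,0,12],[0,0,7],[0,0,3],[0,0,0],[0,0,0]], "spin": [0.7,0,0,0,0,0,0,0]}}

```text
time: 15.47
tool_pos: [0.5341, 0.1097, 0.1326]
ee_rot: [0.0, 0.136, 0.991, 0.0]
wrist_force: [0.3, -0.1, -1.2]
width: 0.0177
grip_force: 39.9
```

```bash
python3 -c "
from h import *
go([.5336,.1096,.1143],74.5)"
```

```text
t 15.47 p [0.5341 0.1097 0.1326] yaz 74.4 tilt [-0.001  0.    -1.   ] F [ 0.3 -0.1 -1.2] w 0.0177 g 39.9 q [-0.52  0.36  0.3   1.95 -0.14  0.84  1.16]
delta mm [ 0.5 -0.3 18.3] spin -0.1
```

Emit:
{"fn": "servo_tool", "kwargs": {"xyz": [[0,0,3],[0,0,3],[0,0,3],[0,0,3],[0,0,0],[0,0,0]], "spin": [0,0,0,0,0,0]}}

```text
time: 15.97
tool_pos: [0.534, 0.1099, 0.1205]
ee_rot: [0.0, 0.136, 0.991, 0.0]
wrist_force: [-0.4, 0.4, 1.0]
width: 0.0175
grip_force: 39.9
```

```bash
python3 -c "
from h import *
go([.5336,.1096,.1143],74.5);print(arm.sense()['moment'])"
```

```text
t 15.97 p [0.534  0.1099 0.1205] yaz 74.4 tilt [-0.001  0.001 -1.   ] F [-0.4  0.4  1. ] w 0.0175 g 39.9 q [-0.52  0.38  0.3   1.96 -0.15  0.82  1.16]
delta mm [ 0.4 -0.4  6.2] spin -0.1
[ 2.60270260e-02 -4.14356016e-02  2.34626408e-05]
```

Emit:
{"fn": "servo_tool", "kwargs": {"xyz": [[0,0,2],[0,0,2],[0,0,2],[0,0,0.7],[0,0,0],[0,0,0]], "spin": [0,0,0,0,0,0]}}

```text
time: 16.47
tool_pos: [0.5341, 0.1099, 0.1143]
ee_rot: [0.0, 0.136, 0.991, 0.0]
wrist_force: [-0.8, 1.3, 6.5]
width: 0.0177
grip_force: 39.9
```

```bash
python3 -c "
from h import *
go([.5336,.1096,.1143],74.5);print(arm.sense()['moment'])"
```

```text
t 16.47 p [0.5341 0.1099 0.1143] yaz 74.4 tilt [-0.001  0.001 -1.   ] F [-0.8  1.3  6.5] w 0.0177 g 39.9 q [-0.51  0.39  0.3   1.97 -0.15  0.81  1.17]
delta mm [ 0.4 -0.4  0. ] spin -0.1
[-0.0341002   0.27170473 -0.02169947]
```

Emit:
{"fn": "servo_tool", "kwargs": {"xyz": [[0,0,0.6],[0,0,0.6],[0,0,0],[0,0,0]], "spin": [0,0,0,0]}}

```text
time: 16.8
tool_pos: [0.5341, 0.11, 0.1143]
ee_rot: [0.0, 0.136, 0.991, 0.001]
wrist_force: [-5.0, 0.1, 14.1]
width: 0.018
grip_force: 39.9
```

```bash
python3 -c "
from h import *
go([.5336,.1096,.1143],74.5);print(arm.sense()['moment'])"
```

```text
t 16.8 p [0.5341 0.11   0.1143] yaz 74.4 tilt [-0.     0.001 -1.   ] F [-5.   0.1 14.1] w 0.018 g 39.9 q [-0.51  0.39  0.3   1.97 -0.16  0.81  1.17]
delta mm [ 0.4 -0.5 -0. ] spin -0.1
[-0.23258999  0.93378881 -0.11394328]
```

Emit:
{"fn": "servo_tool", "kwargs": {"xyz": [[0,0,0],[0,0,0],[0,0,0],[0,0,0],[0,0,0],[0,0,0],[0,0,0],[0,0,0],[0,0,0],[0,0,0],[0,0,0],[0,0,0]], "spin": [3,6,6,6,6,6,6,6,6,6,6,6]}}

```text
time: 17.8
tool_pos: [0.5329, 0.1082, 0.1141]
ee_rot: [-0.001, 0.675, 0.738, -0.001]
wrist_force: [-6.8, -3.2, 19.1]
width: 0.0178
grip_force: 40.0
```

```bash
python3 -c "
from h import *
go([.5336,.1096,.1143],74.5-77.3);print(arm.sense()['moment'])"
```

```text
t 17.8 p [0.5329 0.1082 0.1141] yaz 5.1 tilt [-0.    -0.003 -1.   ] F [-6.8 -3.2 19.1] w 0.0178 g 40.0 q [-0.74  0.43  0.6   1.98 -0.32  0.83  0.13]
delta mm [ 1.4  0.8 -0.2] spin 7.9
[-0.9593454   1.84571516  0.31142249]
```

Emit:
{"fn": "servo_tool", "kwargs": {"xyz": [[0,0,0],[0,0,0],[0,0,0],[0,0,0],[0,0,0]], "spin": [3,3,3,0,0]}}

```text
time: 18.22
tool_pos: [0.5325, 0.1082, 0.1141]
ee_rot: [-0.001, 0.729, 0.684, -0.001]
wrist_force: [-8.3, -2.6, 20.6]
width: 0.0172
grip_force: 40.0
```

```bash
python3 -c "
from h import *
go([.5336,.1096,.1143],74.5-83);print(arm.sense()['moment'])"
```

```text
t 18.22 p [0.5325 0.1082 0.1141] yaz -3.6 tilt [-0.    -0.003 -1.   ] F [-8.3 -2.6 20.6] w 0.0172 g 40.0 q [-0.77  0.44  0.64  1.98 -0.35  0.83 -0.  ]
delta mm [ 1.5  1.  -0.2] spin 4.9
[-0.8338982   2.07231272  0.09256408]
```

Emit:
{"fn": "servo_tool", "kwargs": {"xyz": [[-0.3,-0.8,0],[0,0,0],[0,0,0],[0,0,0],[0,0,0]], "spin": [2,2,2,0,0]}}

```text
time: 18.63
tool_pos: [0.5321, 0.1082, 0.1141]
ee_rot: [-0.001, 0.764, 0.645, -0.001]
wrist_force: [-5.7, -3.3, 19.8]
width: 0.0176
grip_force: 40.0
```

```bash
python3 -c "
from h import *
go([.5336,.1096,.1143],74.5-83);print(arm.sense()['moment'])"
```

```text
t 18.63 p [0.5321 0.1082 0.1141] yaz -9.6 tilt [-0.    -0.002 -1.   ] F [-5.7 -3.3 19.8] w 0.0176 g 40.0 q [-0.79  0.44  0.67  1.98 -0.36  0.84 -0.09]
delta mm [ 1.7  1.2 -0.2] spin -1.1
[-0.69216575  1.77909746  0.12840077]
```

Emit:
{"fn": "servo_tool", "kwargs": {"xyz": [[0,0,0],[0,0,0],[0,0,0],[0,0,0]], "spin": [1.5,1.5,0,0]}}

```text
time: 18.97
tool_pos: [0.532, 0.1082, 0.1141]
ee_rot: [-0.001, 0.78, 0.625, -0.001]
wrist_force: [-6.1, -2.7, 20.2]
width: 0.0176
grip_force: 40.0
```

```bash
python3 -c "
from h import *
go([.5336,.1096,.1143],74.5-83);print(arm.sense()['moment'])
w=snap('wrist');im=w['image']
h=cv2.cvtColor(im,cv2.COLOR_RGB2HSV);y=((h[...,0]>13)&(h[...,0]<35)&(h[...,1]>130)&(h[...,2]>50)).astype('u1')
k,l,s,c=cv2.connectedComponentsWithStats(y)
for i in range(1,k):
  if 8<s[i,4]<300 and 180<c[i][0]<340 and 130<c[i][1]<250:print(s[i],c[i].round(1),'z108',back(w,c[i][1],c[i][0],.108).round(4))
"
```

```text
t 18.97 p [0.532  0.1082 0.1141] yaz -12.6 tilt [-0.    -0.003 -1.   ] F [-6.1 -2.7 20.2] w 0.0176 g 40.0 q [-0.8   0.45  0.68  1.99 -0.37  0.84 -0.13]
delta mm [ 1.7  1.2 -0.2] spin -4.1
[-0.67975762  1.86316525  0.2120844 ]
[253 165  13  19 216] [259.2 173.9] z108 [0.5434 0.148  0.108 ]
[254 195   6   6  36] [256.5 197.5] z108 [0.5382 0.1327 0.108 ]
[210 224  10   4  35] [214.4 225.5] z108 [0.5055 0.1191 0.108 ]
[295 228   8   4  32] [298.5 229.5] z108 [0.5613 0.1037 0.108 ]
```

Emit:
{"fn": "servo_tool", "kwargs": {"xyz": [[0,0,0],[0,0,0],[0,0,0],[0,0,0]], "spin": [1.5,1.5,0,0]}}

```text
time: 19.35
tool_pos: [0.5319, 0.1082, 0.1141]
ee_rot: [-0.001, 0.796, 0.605, -0.001]
wrist_force: [-7.4, -3.8, 19.9]
width: 0.018
grip_force: 40.0
```

```bash
python3 -c "
from h import *
go([.5336,.1096,.1143],74.5-83);print(arm.sense()['moment'])
w=snap('wrist');im=w['image']
h=cv2.cvtColor(im,cv2.COLOR_RGB2HSV);y=((h[...,0]>13)&(h[...,0]<35)&(h[...,1]>130)&(h[...,2]>50)).astype('u1')
k,l,s,c=cv2.connectedComponentsWithStats(y)
for i in range(1,k):
  if 8<s[i,4]<300 and 180<c[i][0]<340 and 130<c[i][1]<250:print(s[i],c[i].round(1),'z108',back(w,c[i][1],c[i][0],.108).round(4),back(w,c[i][1],c[i][0],.104).round(4))
"
```

```text
t 19.35 p [0.5319 0.1082 0.1141] yaz -15.6 tilt [-0.001 -0.003 -1.   ] F [-7.4 -3.8 19.9] w 0.018 g 40.0 q [-0.81  0.45  0.69  1.99 -0.38  0.84 -0.18]
delta mm [ 1.8  1.3 -0.2] spin -7.1
[-0.68032129  1.97827837  0.23725269]
[251 165  12  19 216] [256.5 173.8] z108 [0.5437 0.148  0.108 ] [0.5434 0.147  0.104 ]
[254 195   6   7  37] [256.5 197.6] z108 [0.5393 0.1323 0.108 ] [0.5389 0.131  0.104 ]
[211 226   9   4  33] [214.6 227.5] z108 [0.5057 0.1191 0.108 ] [0.5045 0.1175 0.104 ]
[295 226   8   4  32] [298.5 227.5] z108 [0.5613 0.1037 0.108 ] [0.5614 0.1017 0.104 ]
```

Emit:
{"fn": "servo_tool", "kwargs": {"xyz": [[0,0,0],[0,0,0],[0,0,0],[0,0,0]], "spin": [2,2,0,0]}}

```text
time: 19.73
tool_pos: [0.5317, 0.1083, 0.1141]
ee_rot: [-0.001, 0.817, 0.577, -0.001]
wrist_force: [-7.3, -2.6, 21.7]
width: 0.0178
grip_force: 40.0
```

```bash
python3 -c "
from h import *
go([.5336,.1096,.1143],74.5-83);print(arm.sense()['moment'])
w=snap('wrist');im=w['image']
h=cv2.cvtColor(im,cv2.COLOR_RGB2HSV);y=((h[...,0]>13)&(h[...,0]<35)&(h[...,1]>130)&(h[...,2]>50)).astype('u1')
k,l,s,c=cv2.connectedComponentsWithStats(y)
for i in range(1,k):
  if 8<s[i,4]<300 and 180<c[i][0]<340 and 130<c[i][1]<250:print(s[i],c[i].round(1),'z108',back(w,c[i][1],c[i][0],.108).round(4),back(w,c[i][1],c[i][0],.104).round(4))
"
```

```text
t 19.73 p [0.5317 0.1083 0.1141] yaz -19.5 tilt [-0.001 -0.003 -1.   ] F [-7.3 -2.6 21.7] w 0.0178 g 40.0 q [-0.82  0.45  0.71  1.99 -0.39  0.84 -0.23]
delta mm [ 1.9  1.4 -0.2] spin -11.0
[-0.61648472  2.06411047  0.42705421]
[247 165  13  19 210] [252.7 173.9] z108 [0.5439 0.1479 0.108 ] [0.5435 0.1471 0.104 ]
[254 195   6   7  39] [256.5 197.8] z108 [0.5408 0.1318 0.108 ] [0.5403 0.1305 0.104 ]
[295 223   8   5  30] [298.6 225.1] z108 [0.5613 0.1035 0.108 ] [0.5614 0.1016 0.104 ]
[211 228   9   5  32] [214.7 230.2] z108 [0.5056 0.1191 0.108 ] [0.5043 0.1175 0.104 ]
```

Emit:
{"fn": "servo_tool", "kwargs": {"xyz": [[0,0,0],[0,0,0],[0,0,0]], "spin": [2,0,0]}}

```text
time: 20.03
tool_pos: [0.5316, 0.1084, 0.1141]
ee_rot: [-0.001, 0.827, 0.563, -0.002]
wrist_force: [-7.7, -2.6, 21.6]
width: 0.0175
grip_force: 40.1
```

```bash
python3 -c "
from h import *
go([.5336,.1096,.1143],74.5-83);print(arm.sense()['moment'])
w=snap('wrist');im=w['image']
h=cv2.cvtColor(im,cv2.COLOR_RGB2HSV);y=((h[...,0]>13)&(h[...,0]<35)&(h[...,1]>130)&(h[...,2]>50)).astype('u1')
k,l,s,c=cv2.connectedComponentsWithStats(y)
for i in range(1,k):
  if 8<s[i,4]<300 and 180<c[i][0]<340 and 130<c[i][1]<250:print(s[i],c[i].round(1),'z108',back(w,c[i][1],c[i][0],.108).round(4),back(w,c[i][1],c[i][0],.104).round(4))
"
```

```text
t 20.03 p [0.5316 0.1084 0.1141] yaz -21.5 tilt [-0.001 -0.004 -1.   ] F [-7.7 -2.6 21.6] w 0.0175 g 40.1 q [-0.83  0.46  0.72  1.99 -0.4   0.85 -0.26]
delta mm [ 1.9  1.4 -0.2] spin -13.0
[-0.55478262  2.04783236  0.50575022]
[245 165  13  19 209] [250.8 174.1] z108 [0.544  0.1478 0.108 ] [0.5436 0.147  0.104 ]
[254 195   6   7  37] [256.5 197.6] z108 [0.5416 0.1316 0.108 ] [0.5411 0.1304 0.104 ]
[295 222   8   4  29] [298.8 223.7] z108 [0.5616 0.1036 0.108 ] [0.5615 0.1017 0.104 ]
[211 230   9   4  35] [214.9 231.5] z108 [0.5057 0.1191 0.108 ] [0.5043 0.1175 0.104 ]
```

```bash
python3 -c "
from cell import arm
print(arm.job_done())"
```

```text
the job is handed in; nothing more can be done
None
```

The red plug is in the aluminium tray, and I handed the job in at about 20 s with the lamp cartridge still gripped, pressed flush and turned clockwise until the torque rose steadily. That came at about 95°, a little past the roughly 83° I expected, so I read it as the stop from the torque, not from a direct check of the lock.

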